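# Box a row of pralines in reverse order

## Task

Move the four pralines from the cooling rail into the gift box, one to each pocket, with their order reversed: the praline nearest the rail's loop handle goes into the pocket farthest from the box's tab, the next one into the next pocket, and so on, so that the praline farthest from the handle ends up beside the tab. Set each one down upright and flat on its pocket floor, do not drop it from a height, and leave all four at rest.

Things in the scene. Friction and masses are not known exactly. Their poses are not given: they have to be found in the camera images.
- dome: round praline with a domed top, 34 mm diameter, 30 mm high; sides vertical up to 17 mm. Brown chocolate, rigid, 13 to 24 g, loose. Origin at the centre of its underside, z up. It starts upright on its marble seat, within 5 mm of the seat's centre and turned up to 0.35 rad from the row.
- square: square praline 30 x 30 mm along its own x and y, block 24 mm high with a small 14 mm square knob on top, 29 mm in all. Brown chocolate, rigid, 13 to 24 g, loose. Origin at the centre of its underside, z up. It starts upright on its marble seat, within 5 mm of the seat's centre and turned up to 0.35 rad from the row.
- hexagon: six-sided praline, flat on top with a tiny disc, 26 mm high, 32 mm across flats; one pair of flats faces its own +y and -y. Brown chocolate, rigid, 13 to 24 g, loose. Origin at the centre of its underside, z up. It starts upright on its marble seat, within 5 mm of the seat's centre and turned up to 0.35 rad from the row.
- log: oblong praline with round ends, 36 mm long along its own x, 24 mm wide along its own y, 24 mm high, three fine ribs on top. Brown chocolate, rigid, 13 to 24 g, loose. Origin at the centre of its underside, z up. It starts upright on its marble seat, within 5 mm of the seat's centre and turned up to 0.35 rad from the row.
- rail: Cooling rail: fixed aluminium bar 232 x 76 x 14 mm with four marble seats in a row on it (tops 20 mm above the table) and a dark loop handle at one end, out to 150 mm from the origin, 17 mm high. Origin on the table under its centre; x along the row towards the handle; seats at x = 84 (nearest the handle), 28, -28, -84 mm, y = 0. On either side, turned any way.
- box: Gift box: fixed cardboard tray 228 x 72 mm, four pockets in a row, flat tab (44 x 30 x 3 mm) at one end. Origin on the table under its centre; x along the row towards the tab; pocket centres x = 84 (by the tab), 28, -28, -84 mm, y = 0. Floor 8 mm above the table; pockets 52 (x) by 64 mm (y) inside; rims and dividers 4 mm thick, 5 mm above the floor. On either side, turned any way.
- seat_dome: White marble seat tile (48 along the row x 56 x 6 mm), fixed on the rail, on which the dome praline starts; it stays put and so marks the dome's starting place. Origin at the centre of its underside, 14 mm above the table; axes parallel to the rail's. Needs no handling.
- seat_square: White marble seat tile (48 along the row x 56 x 6 mm), fixed on the rail, on which the square praline starts; it stays put and so marks the square's starting place. Origin at the centre of its underside, 14 mm above the table; axes parallel to the rail's. Needs no handling.
- seat_hexagon: White marble seat tile (48 along the row x 56 x 6 mm), fixed on the rail, on which the hexagon praline starts; it stays put and so marks the hexagon's starting place. Origin at the centre of its underside, 14 mm above the table; axes parallel to the rail's. Needs no handling.
- seat_log: White marble seat tile (48 along the row x 56 x 6 mm), fixed on the rail, on which the log praline starts; it stays put and so marks the log's starting place. Origin at the centre of its underside, 14 mm above the table; axes parallel to the rail's. Needs no handling.
Things that resemble listed ones, but are neither listed nor needed, are in the scene too. Leave any blue or yellow look-alike of the dome alone.

How it is judged:
By the outcome, as a careful person would: the job done as asked, in the order asked, and still so for the second after the job is handed in, with the robot touching nothing.
It also fails if it takes over 106 s, if anything falls off the work surface, if the arm or the gripper's body presses on something with over 40 N, if the wrist force passes 120 N, or if a joint passes its speed limit or range.

## Robot

A 7-joint arm with a two-finger parallel gripper is mounted at the origin on the work surface. World frame = base frame: x ahead of the robot, y to its left, z up, the work surface at z = 0. Lengths are in mm, angles in rad, forces in N, time in s.
With the tool pointing down it reaches from about 425 to 950 mm from the base axis. Payload 4.7 kg.
Tool frame: the origin (TCP) lies at the very end of the fingers, on their centre line; the grasp point (between the pads) lies 19 mm behind it; z points along the fingers, y is the line along which they close (so a half turn about z gives the same grasp; the last joint's range is limited). The gripper opens to 85 mm and grips with 20 to 120 N. Pads are 22 mm wide; open, the fingers measure 114 mm over their backs; the gripper's body (76 mm by 85 mm) begins 54 mm behind the grasp point. The pads swing forward as they close: fully open they stand 13 mm farther back than shut.
Start: joints at [1.224, 0.469, -0.049, 1.532, 0.024, 1.141, -0.082], TCP at [210.971, -641.205, 192.135] pointing down, gripper open.
Joint ranges: [-2.59, 2.59], [-0.33, 1.99], [-1.39, 1.29], [0.1, 2.45], [-1.04, 4.18], [0.21, 1.99], [-2.66, 2.66]. Speed limits (rad/s): [2.57, 2.57, 3.14, 3.14, 3.14, 3.14, 3.14].

## Interface

Orientations are given as [roll, pitch, yaw] about the fixed x, y, z axes, in that order (R = Rz(yaw) Ry(pitch) Rx(roll)).
In Python, from plant import * gives the robot as it stands.
- The arm moves only by the shell command python3 -m pendant 'ROWS'. ROWS is JSON, a list that holds one entry, the list of rows, each a list of 7 numbers: the opening, from -1 (shut) to 1 (fully open), then the shift along the tool's x, y, z in mm, then the turn, a rotation vector about the tool's x, y, z in degrees. In form: [[[grip, tx, ty, tz, ax, ay, az], ...]]. A call has 1 to 8 rows; each row is the pose to reach, as a shift and turn from the pose commanded when the call began, along the tool's axes at that moment; what a row does not reach only later rows make up. A row lasts 1/10 s, in which the tool goes at most 50 mm and 8.59 degrees, less where a joint would pass 70% of its speed; a pose out of reach is approached as far as the arm can. A call with a gripper value outside its range is refused whole. The fingers move at their own pace and stop on an object; the grip force is fixed at half the most. Time passes only in rows, so rows that repeat a pose let the fingers close. It gives the time, the measured TCP pose, the force, the opening and the grip force at its end, in the units of the state.
- get_obs(): the state, without advancing time (a new reading comes with each control period).
- capture(name): name is "scene" or "top" or "wrist"; returns a dict with "frame" (384x512x3 uint8, red, green, blue), "z_map" (384x512 float32, mm along the optical axis (not along the pixel's ray), 0 where there is no reading), "fov_y" (degrees; the focal length in pixels is half the picture's height over the tangent of half this angle, whatever the lens; pixels are square), "cx", "cy" (the principal point, pixels), "R" (3x3) and "t" (3): a world point X has camera coordinates R X + t; the wrist camera has in their place "T_tool_cam" (4x4, takes a point from camera to tool coordinates, whose origin is the TCP and whose axes are the flange's). Camera axes: x right, y down, z forward; pixel columns grow to the right and rows downward; lengths in mm; the calibration is good to about 2 mm. A picture is of the moment at which its call begins: read the wrist's pose just before it.
- sign_off(): hands the job in; it is judged then, once.
The state is a dict: "time": time; "q": joint angles; "joint_velocities": joint speeds; "joint_efforts": joint torques, N m; "tool_pos": TCP position; "tcp_rot": TCP orientation; "contact_force": force on the tool from outside, world axes, zero at the start; "moment": the same for the moment, N m; "grip_width": finger opening in mm; "grasp_force": force on a finger pad.
Only numpy, scipy, OpenCV 4.12 (cv2) and the standard library are available. Lean on these libraries where they do the work, as an engineer would, in place of code of your own. Each camera call takes 0.05 s, during which the arm holds its last target. There are 200 camera calls.

## Working session

There is one attempt and no reset: what is moved stays moved. The work goes in short steps, Python scripts to look and compute and a shell command to move; the robot and the scene stay as the last step left them, time stands still between calls to the robot, and variables do not carry over. Pictures are saved under pics/ and viewed, at most 14 in all, crops included, and the job is handed in when it is done.

```bash
mkdir -p pics; ls; cat > h.py <<'E'
from plant import *
import numpy as np, cv2
def save(n,img,s=1):
    cv2.imwrite('pics/'+n,cv2.resize(img[:,:,::-1],None,fx=s,fy=s,interpolation=cv2.INTER_CUBIC))
def world(c,o=None):
    z=c['z_map'];h,w=z.shape;f=h/2/np.tan(np.radians(c['fov_y'])/2)
    v,u=np.mgrid[:h,:w]
    P=np.stack([(u-c['cx'])/f*z,(v-c['cy'])/f*z,z],-1)
    return (P-c['t'])@np.array(c['R'])   # R^T (P-t)
E
python3 - <<'E'
from h import *
o=get_obs();print(o['time'],o['tool_pos'],o['tcp_rot'],o['grip_width'])
for n in('top','scene'):
    c=capture(n);save(n+'1.png',c['frame'],1.5);np.savez(n+'.npz',**c)
    print(n,c['fov_y'],c['cx'],c['cy'],c['R'],c['t'])
E
```

```text
pics
0.0 [ 210.71610692 -640.56933964  191.03134467] [-3.13960393e+00  6.57024778e-05  3.17799336e-01] 85.45952940540538
top 57.22785043419985 252.54987255135768 184.9558559381921 [[-0.02280761 -0.99847784 -0.05021767]
 [-0.99780774  0.02585619 -0.06091932]
 [ 0.06212503  0.04871816 -0.99687864]] [ 83.814479   503.74774081 705.21700214]
scene 43.192449113677895 255.96038113240198 185.08158609283592 [[ 5.79419942e-01  8.15029157e-01  5.91597492e-05]
 [ 6.02105192e-01 -4.27999267e-01 -6.74007392e-01]
 [-5.49310357e-01  3.90568945e-01 -7.38724598e-01]] [-347.13641243 -252.70902123 1361.49045568]
```

View pics/top1.png

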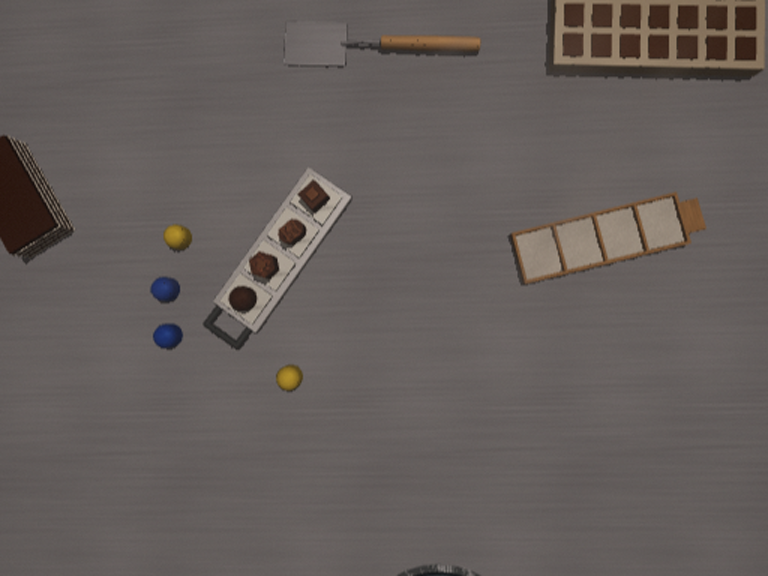

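View pics/scene1.png

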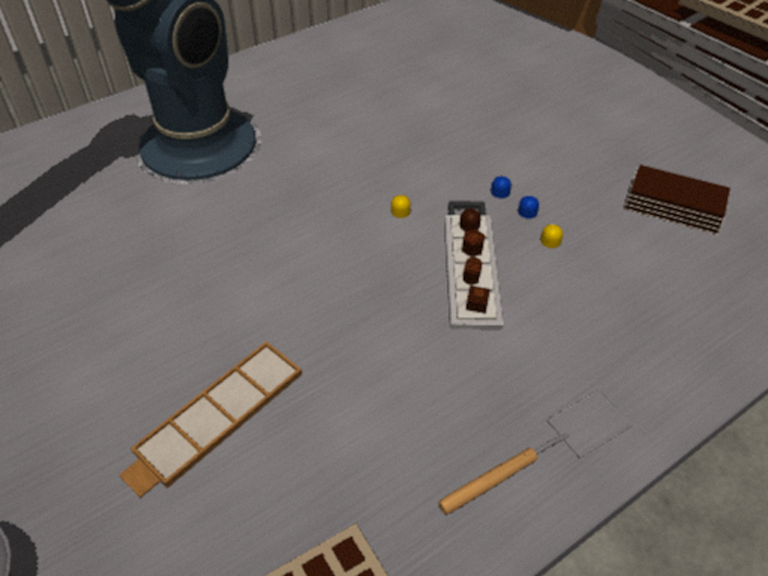

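Top view (1.5x pixels): the rail is at about (285,250), with its loop handle at (228,325) lower left. From the handle the pralines are the dome (243,298), two hexagon/log candidates (263,265) and (292,232), and the square (313,196). The box is at (600,238) with its tab at (695,215). I'll leave the blue and yellow domes at (165,290), (167,335), (178,237) and (289,377) alone. The tray of chocolates at the top right isn't listed. Next I'll enlarge the rail and fit the poses.

```bash
cat > fit.py <<'E'
from h import *
c=dict(np.load('top.npz'));img=c['frame'];W=world(c)
save('rail.png',img[105:240,125:245],4.4)
hsv=cv2.cvtColor(img,cv2.COLOR_RGB2HSV)
v,u=np.mgrid[:384,:512]
Z=W[...,2]
print('table z',np.median(Z[250:350,100:400]))
def rect(m,n):
    p=W[m][:,:2].astype(np.float32);r=cv2.minAreaRect(p);print(n,m.sum(),r,np.median(W[m][:,2]))
    return r
# rail: above 11mm within window
wr=(u>125)&(u<245)&(v>105)&(v<240)
def big(m):
    n,l,s,_=cv2.connectedComponentsWithStats(m.astype(np.uint8));return l==1+np.argmax(s[1:,4])
white=wr&(hsv[...,2]>120)&(hsv[...,1]<60)
rect(big(wr&(Z>9)&(hsv[...,2]>90)|white),'rail')
brown=wr&(Z>28)
n,l,s,_=cv2.connectedComponentsWithStats(brown.astype(np.uint8))
for i in range(1,n):
    if s[i,4]>30: rect(l==i,'pral');print('px',s[i])
wb=(u>330)&(u<475)&(v>120)&(v<200)
b=wb&(((hsv[...,1]>100)&(hsv[...,2]>70))|((hsv[...,2]>140)))
rect(b,'box+tab')
rect(big(wb&(hsv[...,2]>135)&(hsv[...,1]<80)),'pocket')
wh=wb&(hsv[...,2]>135)&(hsv[...,1]<80)
n,l,s,_=cv2.connectedComponentsWithStats(wh.astype(np.uint8))
for i in range(1,n):
    if s[i,4]>100: rect(l==i,'pocket')
E
python3 fit.py
```

```text
table z 0.7052248422553302
rail 2875 ((505.01953125, 145.5861358642578), (228.4724884033203, 232.98953247070312), 53.60451126098633) 17.711752930095894
pral 244 ((550.2885131835938, 96.20927429199219), (213.46485900878906, 29.32806968688965), 41.60481643676758) 45.055925788103195
px [199 120  21  21 244]
pral 217 ((571.03076171875, 187.22850036621094), (24.297250747680664, 35.54109573364258), 38.39652633666992) 44.946649722218844
px [186 145  18  18 217]
pral 256 ((493.6571044921875, 140.5911102294922), (218.23873901367188, 31.8339786529541), 68.7077407836914) 46.888794855529106
px [166 167  20  19 256]
pral 237 ((480.30908203125, 155.0223388671875), (238.40333557128906, 32.7158317565918), 88.45507049560547) 46.52254253208505
px [152 190  18  17 237]
box+tab 3831 ((537.5151977539062, -163.4118194580078), (72.1301498413086, 423.2239685058594), 12.523039817810059) 9.145166547606163
pocket 710 ((520.9451293945312, -91.46900939941406), (60.66179656982422, 275.902099609375), 12.827666282653809) 9.094767579070586
pocket 704 ((533.1233520507812, -146.05979919433594), (61.412654876708984, 387.5713195800781), 12.644007682800293) 8.889656599428193
pocket 705 ((526.981689453125, -118.89715576171875), (60.377010345458984, 332.04742431640625), 12.806530952453613) 8.88237407511439
pocket 710 ((520.9451293945312, -91.46900939941406), (60.66179656982422, 275.902099609375), 12.827666282653809) 9.094767579070586
pocket 707 ((514.9021606445312, -64.0973892211914), (60.82693099975586, 219.89854431152344), 12.881007194519043) 9.021973458484098
```

View pics/rail.png

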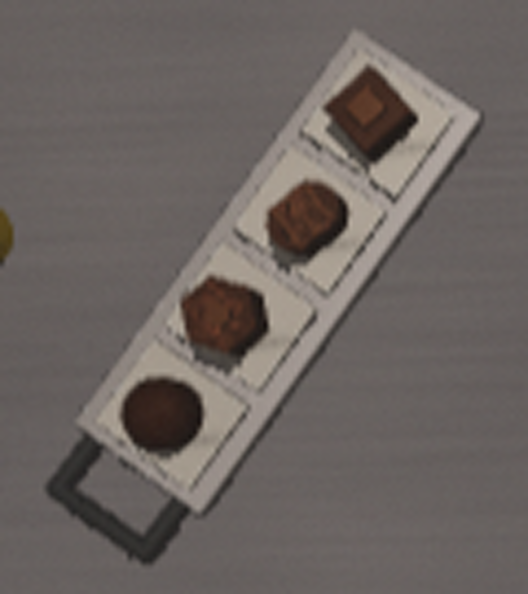

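Enlarged crop: dome (162,413), beside the handle loop (120,500); hexagon (225,318), six-sided with a disc; ribbed log (308,218); square with knob (370,113). These four brown ones are on the marble seats, so they match the description. Next I'll fit poses with the invalid depth filtered out.

```bash
sed -i 's/^    p=W\[m\]/    m=m\&(c["z_map"]>0);p=W[m]/; s/^Z=W/Z=np.where(c["z_map"]>0,W[...,2],0)#/' fit.py; sed -i 's/Z=np.where(c\["z_map"\]>0,W\[...,2\],0)#.*/Z=np.where(c["z_map"]>0,W[...,2],0)/; s/Z>28/(Z>30)\&(Z<70)/' fit.py
cat >> fit.py <<'E'
rect(wb&(hsv[...,1]>100)&(hsv[...,2]>70)&(u<455)|wh,'box')
tab=wb&(hsv[...,1]>100)&(hsv[...,2]>70)&(u>459);rect(tab,'tab')
w=capture('wrist');print(w['T_tool_cam'],w['fov_y'],w['cx'],w['cy'])
E
python3 fit.py
```

```text
table z 0.6950813855214967
rail 2864 ((550.072998046875, 206.70529174804688), (76.61239624023438, 232.98953247070312), 53.60451126098633) 17.57647634970542
pral 238 ((618.5537719726562, 156.85659790039062), (30.68454933166504, 28.48086166381836), 43.536705017089844) 45.08425331313643
px [199 120  20  21 238]
pral 210 ((571.03076171875, 187.22850036621094), (24.297250747680664, 35.54109573364258), 38.39652633666992) 45.05378878975061
px [186 145  17  18 210]
pral 253 ((526.9473266601562, 225.32044982910156), (32.57234191894531, 34.374183654785156), 46.37160110473633) 46.893710028347826
px [166 167  19  19 253]
pral 230 ((483.03363037109375, 256.0277404785156), (32.93584060668945, 31.282119750976562), 37.00082015991211) 46.551721401824324
px [152 190  18  17 230]
box+tab 3811 ((555.396240234375, -243.91470336914062), (72.1301498413086, 258.2943115234375), 12.523039817810059) 9.132597247518495
pocket 706 ((546.0098876953125, -201.45858764648438), (60.61897277832031, 50.23723602294922), 12.704927444458008) 9.079088779158848
pocket 700 ((570.774169921875, -311.5737609863281), (61.33972167
[... 342 characters left out ...]
33.7122802734375, -146.61199951171875), (60.793418884277344, 50.64848709106445), 12.520857810974121) 9.015105031033723
box 3578 ((553.0216674804688, -233.22406005859375), (72.1301498413086, 236.39186096191406), 12.523039817810059) 9.24826319016626
tab 168 ((573.0626831054688, -363.0030212402344), (22.918561935424805, 62.48012924194336), 83.02173614501953) 3.409418472934334
[[ 3.42433736e-05 -9.63385037e-01 -2.68121742e-01  6.88706587e+01]
 [ 9.99999948e-01 -5.29298063e-05  3.17897216e-04 -7.16396976e-01]
 [-3.20449053e-04 -2.68121739e-01  9.63384986e-01 -1.82071341e+02]
 [ 0.00000000e+00  0.00000000e+00  0.00000000e+00  1.00000000e+00]] 61.26548567555571 251.90254318737325 194.23840385196803
```

```bash
cat >> h.py <<'E'
from scipy.spatial.transform import Rotation as Ro
def rel(*T):
    o=get_obs();p=np.array(o['tool_pos']);R=Ro.from_euler('xyz',o['tcp_rot'])
    print('t',round(o['time'],2),'p',p.round(1),'yaw',np.degrees(o['tcp_rot'])[2].round(1),'w',round(o['grip_width'],1))
    for x,y,z,yaw in T:
        D=Ro.from_euler('xyz',[np.pi,0,np.radians(yaw)])
        print((x,y,z,yaw),R.inv().apply([x,y,z]-p).round(1),np.degrees((R.inv()*D).as_rotvec()).round(1))
def wristworld():
    o=get_obs();w=capture('wrist')
    A=np.eye(4);A[:3,:3]=Ro.from_euler('xyz',o['tcp_rot']).as_matrix();A[:3,3]=o['tool_pos']
    B=np.linalg.inv(A@w['T_tool_cam']);w['R']=B[:3,:3];w['t']=B[:3,3]
    return w
E
python3 -c "
from h import *
rel((450,-350,180,70),(560,210,150,143.6))"
```

```text
t 0.15 p [ 210.8 -640.7  191.3] yaw 18.2 w 85.3
(450, -350, 180, 70) [ 318.1 -201.4   11.6] [ -0.1  -0.  -51.8]
(560, 210, 150, 143.6) [ 597.6 -698.9   42.3] [-1.000e-01 -1.000e-01 -1.254e+02]
```

```bash
python3 -m pendant '[[[1,318,-201,12,0,0,-52],[1,318,-201,12,0,0,-52],[1,318,-201,12,0,0,-52],[1,318,-201,12,0,0,-52],[1,318,-201,12,0,0,-52],[1,318,-201,12,0,0,-52],[1,318,-201,12,0,0,-52],[1,318,-201,12,0,0,-52]]]'; python3 -c "
from h import *
rel((560,210,150,143.6))"
```

```text
time: 0.95
tool_pos: [453.1, -346.1, 180.1]
tcp_rot: [3.141, -0.002, 1.232]
contact_force: [0.1, 0.4, -0.3]
grip_width: 85.7
grasp_force: 0.0
t 0.95 p [ 453.1 -346.1  180.1] yaw 70.6 w 85.7
(560, 210, 150, 143.6) [559.9 -84.3  31.3] [  0.1  -0.1 -73. ]
```

```bash
python3 -m pendant '[[[1,560,-84,31,0,0,-73],[1,560,-84,31,0,0,-73],[1,560,-84,31,0,0,-73],[1,560,-84,31,0,0,-73],[1,560,-84,31,0,0,-73],[1,560,-84,31,0,0,-73],[1,560,-84,31,0,0,-73],[1,560,-84,31,0,0,-73]]]'; python3 -c "
from h import *
rel((560,210,150,143.6))"
```

```text
time: 1.75
tool_pos: [528.2, 42.4, 158.2]
tcp_rot: [-3.141, 0.001, 2.431]
contact_force: [0.4, 0.0, -0.3]
grip_width: 85.5
grasp_force: 0.0
t 1.75 p [528.2  42.4 158.2] yaw 139.3 w 85.5
(560, 210, 150, 143.6) [ 85.2 147.8   8.1] [-0.   0.  -4.3]
```

```bash
python3 -m pendant '[[[1,85,148,8,0,0,-4.3],[1,85,148,8,0,0,-4.3],[1,85,148,8,0,0,-4.3],[1,85,148,8,0,0,-4.3],[1,85,148,8,0,0,-4.3],[1,85,148,8,0,0,-4.3]]]'; cat > look.py <<'E'
from h import *
import sys
w=wristworld();save(sys.argv[1],w['frame'],1.5);W=world(w);Z=np.where(w['z_map']>0,W[...,2],0)
R=np.hypot(W[...,0]-550,W[...,1]-207)
lo,hi=float(sys.argv[2]),float(sys.argv[3])
sm=(R<150)&(Z>17)&(Z<23);print('seat z',np.median(Z[sm]))
m=(R<130)&(Z>lo)&(Z<hi);n,l,s,_=cv2.connectedComponentsWithStats(m.astype(np.uint8))
for i in range(1,n):
    if s[i,4]>150:
        p=W[l==i];print(s[i],cv2.minAreaRect(p[:,:2].astype(np.float32)),cv2.minEnclosingCircle(p[:,:2].astype(np.float32)),p[:,2].max().round(1))
rel((550,207,60,143.6))
E
python3 look.py w1.png 34 60
```

```text
time: 2.35
tool_pos: [561.0, 207.9, 149.7]
tcp_rot: [-3.14, -0.0, 2.501]
contact_force: [-0.7, 0.5, -0.1]
grip_width: 85.0
grasp_force: 0.0
seat z 20.27903127463196
[ 221   53   39   42 1284] ((481.3594665527344, 255.96298217773438), (32.558982849121094, 32.93645095825195), 50.738895416259766) ((480.9188232421875, 255.71946716308594), 17.032238006591797) 51.8
[ 222  118   40   42 1192] ((525.3015747070312, 224.542236328125), (31.93378257751465, 36.2378044128418), 40.339599609375) ((525.2083740234375, 224.66415405273438), 18.32420539855957) 49.8
[222 182  32  39 901] ((569.3753662109375, 186.11219787597656), (24.01768684387207, 35.902645111083984), 38.68007278442383) ((569.441650390625, 186.16531372070312), 17.952165603637695) 48.0
[225 238  36  36 968] ((617.4449462890625, 155.81495666503906), (30.094127655029297, 30.70720672607422), 40.96058654785156) ((616.9619140625, 155.82510375976562), 20.100786209106445) 51.0
t 2.4 p [561.2 206.7 149.8] yaw 143.2 w 85.4
(550, 207, 60, 143.6) [ 9.2 -6.4 89.8] [-0.1  0.  -0.4]
```

View pics/w1.png

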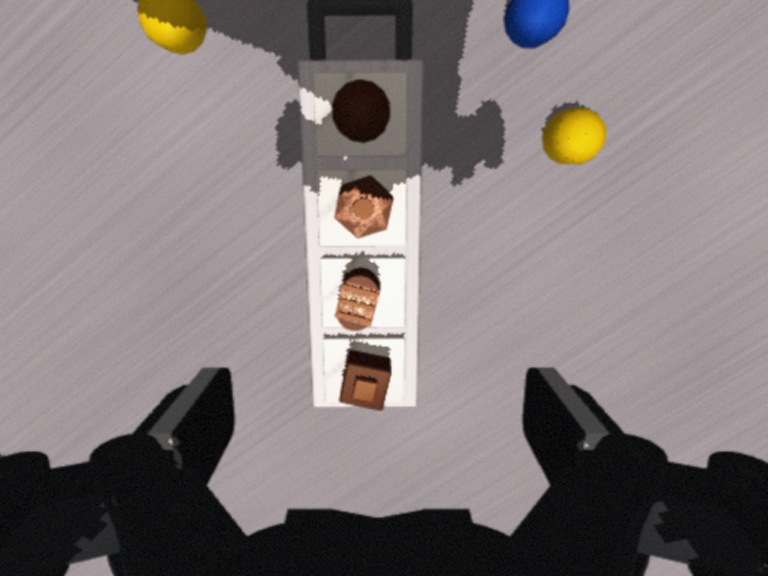

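The wrist view shows, down from the handle, dome (361,110), hexagon (363,207), log (358,300) and square (365,378), all clear. I'll take the square first.

```bash
python3 -c "
from h import *
rel((617.3,155.8,70,131),(617.3,155.8,26,131))"
```

```text
t 2.4 p [561.2 206.7 149.8] yaw 143.2 w 85.4
(617.3, 155.8, 70, 131) [-75.4  -7.1  79.8] [-0.1  0.  12.2]
(617.3, 155.8, 26, 131) [-75.3  -7.  123.8] [-0.1  0.  12.2]
```

```bash
python3 -m pendant '[[[1,-75.4,-7,80,0,0,12.2],[1,-75.4,-7,80,0,0,12.2],[1,-75.4,-7,80,0,0,12.2],[1,-75.4,-7,124,0,0,12.2],[1,-75.4,-7,124,0,0,12.2],[1,-75.4,-7,124,0,0,12.2],[0,-75.4,-7,124,0,0,12.2],[0,-75.4,-7,124,0,0,12.2]]]'; python3 -c "
from h import *
rel((617.3,155.8,26,131))"
```

```text
time: 3.2
tool_pos: [618.7, 158.3, 28.6]
tcp_rot: [3.138, 0.002, 2.288]
contact_force: [0.3, -0.2, 0.1]
grip_width: 59.0
grasp_force: 0.0
t 3.2 p [618.7 158.3  28.6] yaw 131.1 w 59.0
(617.3, 155.8, 26, 131) [-0.9 -2.7  2.6] [0.2 0.1 0.1]
```

```bash
python3 -m pendant '[[[0,-1,-2,2,0,0,0],[-1,-1,-2,2,0,0,0],[-1,-1,-2,2,0,0,0],[-1,-1,-2,2,0,0,0],[-1,-1,-2,2,0,0,0],[-1,-1,-2,2,0,0,0]]]'; python3 -c "
from h import *
rel((617.3,155.8,120,131),(570,-235,130,102.6))"
```

```text
time: 3.8
tool_pos: [616.7, 155.5, 24.2]
tcp_rot: [-3.142, 0.0, 2.288]
contact_force: [-0.4, -0.4, 0.6]
grip_width: -0.1
grasp_force: 0.0
t 3.8 p [616.7 155.5  24.2] yaw 131.1 w -0.1
(617.3, 155.8, 120, 131) [ -0.2   0.6 -95.8] [-0.   0.   0.1]
(570, -235, 130, 102.6) [-263.8 -291.8 -105.8] [-0.   0.  28.5]
```

The fingers shut on nothing. I'll look before moving.

```bash
python3 look.py w2.png 34 60
```

```text
seat z 20.294187244212647
[ 160    0   75   50 2804] ((531.1654663085938, 218.27731323242188), (32.60755920410156, 19.132741928100586), 44.044761657714844) ((527.83935546875, 221.81690979003906), 16.903270721435547) 49.8
[ 194   96   50   74 3172] ((569.4805908203125, 186.07740783691406), (24.13931655883789, 35.66780471801758), 38.504817962646484) ((569.5875244140625, 186.14976501464844), 17.872644424438477) 47.9
[ 224  204   56   41 1831] ((614.1217041015625, 159.73202514648438), (30.05169677734375, 20.45227813720703), 41.51913833618164) ((614.340576171875, 159.13772583007812), 17.609243392944336) 51.6
t 3.85 p [616.6 155.5  24.2] yaw 131.1 w -0.2
(550, 207, 60, 143.6) [ 82.6 -16.4 -35.8] [ -0.    0.  -12.5]
```

View pics/w2.png

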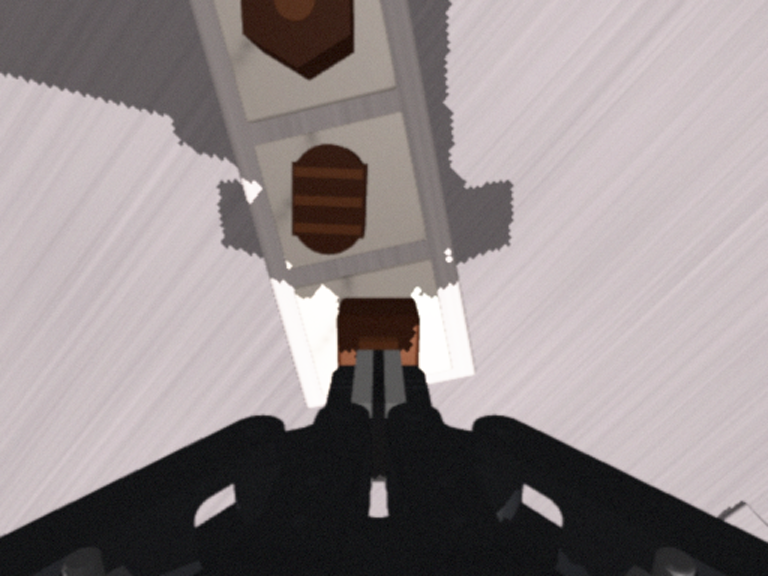

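The square (378,325) is untouched. The shut fingertips at (378,360) sit above or behind it, so I'll measure where they really are.

```bash
python3 - <<'E'
from h import *
w=wristworld();W=world(w)
A=np.linalg.inv(np.vstack([np.c_[w['R'],w['t']],[0,0,0,1]]))
T=w['T_tool_cam']
f=192/np.tan(np.radians(w['fov_y'])/2)
for v in (205,215,225,230,234,236,238,242,246,255,265,275,290,310):
    for u in (243,261):
        z=w['z_map'][v,u];P=np.array([(u-w['cx'])/f*z,(v-w['cy'])/f*z,z,1])
        print(v,u,z.round(1),'world',W[v,u].round(1),'tool',(T@P)[:3].round(1))
c=capture('top');save('top2.png',c['frame'][90:200,160:300],5)
s=capture('scene');save('s2.png',s['frame'][110:240,250:380],4.5)
E
```

```text
205 243 177.7 world [604.2 164.2  36.7] tool [ 14.8  -3.7 -12.5]
205 261 178.5 world [611.8 170.6  35.9] tool [ 14.5   6.2 -11.7]
215 243 170.1 world [606.1 162.3  45.4] tool [ 12.   -3.5 -21.2]
215 261 170.1 world [613.3 168.5  45.3] tool [ 12.    6.  -21.1]
225 243 170.9 world [609.6 158.2  45.9] tool [  6.6  -3.5 -21.7]
225 261 172.7 world [617.2 164.   44.3] tool [  6.    6.  -20.1]
230 243 168.4 world [610.7 157.1  49. ] tool [  5.   -3.4 -24.8]
230 261 169.2 world [618.  163.   48.3] tool [  4.8   5.9 -24.1]
234 243 148.0 world [607.3 161.9  68.6] tool [ 10.9  -2.9 -44.4]
234 261 147.7 world [613.4 167.4  68.8] tool [ 11.    5.3 -44.6]
236 243 145.0 world [607.2 162.2  71.6] tool [ 11.2  -2.8 -47.4]
236 261 144.7 world [613.1 167.5  71.9] tool [ 11.4   5.2 -47.7]
238 243 143.6 world [607.4 162.   73.1] tool [ 10.9  -2.8 -48.9]
238 261 143.2 world [613.3 167.3  73.5] tool [ 11.1   5.2 -49.3]
242 243 139.7 world [607.5 162.   77.3] tool [ 10.8  -2.6 -53.1]
242 261 139.4 world [613.3 167.1  77.5] tool [ 10.9   5.1 -53.3]
246 243 134.6 world [607.3 162.4  82.4] tool [ 11.3  -2.5 -58.2]
246 261 135.2 world [613.1 167.2  81.8] tool [ 11.1   5.  -57.6]
255 243 127.0 world [607.6 162.4  90.3] tool [ 11.1  -2.3 -66.1]
255 261 126.4 world [612.7 167.2  90.8] tool [ 11.4   4.7 -66.6]
265 243 119.2 world [607.8 162.5  98.4] tool [ 11.1  -2.1 -74.2]
265 261 119.7 world [612.9 166.7  98. ] tool [ 10.9   4.5 -73.8]
275 243 111.2 world [607.6 163.1 106.6] tool [ 11.6  -1.9 -82.4]
275 261 110.6 world [612.1 167.3 107.1] tool [ 11.9   4.3 -82.9]
290 243 102.1 world [607.8 163.3 116. ] tool [ 11.7  -1.6 -91.8]
290 261 100.8 world [611.5 167.5 117.1] tool [ 12.4   4.  -92.9]
310 243 108.8 world [614.3 155.5 111.9] tool [  1.5  -1.8 -87.7]
310 261 109.1 world [619.  159.3 111.6] tool [  1.3   4.3 -87.4]
```

View pics/s2.png

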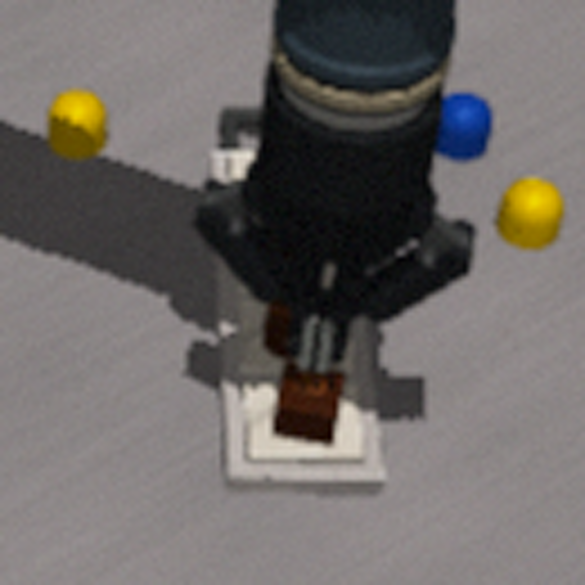

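The fingertips actually end about 43 mm short of the reported TCP: tool z is about -44 at the last finger pixel (252,234), and the scene view shows them hovering above the square. I'll add that offset, with the real tip being TCP z + 43. So I open, go down 38 mm, and close.

```bash
python3 -m pendant '[[[1,0,0,0,0,0,0],[1,0,0,0,0,0,0],[1,0,0,0,0,0,0],[1,0,0,0,0,0,0],[1,0,0,38,0,0,0],[1,0,0,38,0,0,0],[1,0,0,38,0,0,0]]]'; python3 -m pendant '[[[-1,0,0,0,0,0,0],[-1,0,0,0,0,0,0],[-1,0,0,0,0,0,0],[-1,0,0,0,0,0,0],[-1,0,0,0,0,0,0]]]'; python3 -c "
from h import *
rel((570,-235,60,102.6))"
```

```text
time: 4.7
tool_pos: [616.1, 155.3, -14.1]
tcp_rot: [-3.14, -0.001, 2.288]
contact_force: [1.2, 0.6, 0.3]
grip_width: 85.4
grasp_force: 0.0
time: 5.2
tool_pos: [617.5, 155.8, -12.8]
tcp_rot: [3.14, 0.001, 2.287]
contact_force: [-0.4, -0.7, 5.1]
grip_width: 28.8
grasp_force: 60.5
t 5.2 p [617.5 155.8 -12.8] yaw 131.1 w 28.8
(570, -235, 60, 102.6) [-263.6 -292.4  -73. ] [ 0.1  0.  28.5]
```

Gripped at 28.8 mm with 60 N. Next I lift, carry it over the box, and look.

```bash
python3 -m pendant '[[[-1,0,0,-75,0,0,0],[-1,0,0,-75,0,0,0],[-1,-264,-292,-75,0,0,28.5],[-1,-264,-292,-75,0,0,28.5],[-1,-264,-292,-75,0,0,28.5],[-1,-264,-292,-75,0,0,28.5],[-1,-264,-292,-75,0,0,28.5],[-1,-264,-292,-75,0,0,28.5]]]';python3 -c "
from h import *
rel((548,-225,60,102.6))"
```

```text
time: 6.0
tool_pos: [580.4, -144.3, 61.5]
tcp_rot: [3.141, 0.0, 1.79]
contact_force: [0.7, 0.2, -0.6]
grip_width: 28.6
grasp_force: 59.7
t 6.0 p [ 580.4 -144.3   61.5] yaw 102.6 w 28.6
(548, -225, 60, 102.6) [-71.7 -49.2   1.5] [ 0.  0. -0.]
```

```bash
python3 -m pendant '[[[-1,-161,-27,2,0,0,0],[-1,-161,-27,2,0,0,0],[-1,-161,-27,2,0,0,0],[-1,-161,-27,2,0,0,0],[-1,-161,-27,2,0,0,0],[-1,-161,-27,2,0,0,0]]]';cat > box.py <<'E'
from h import *
import sys
w=wristworld();save(sys.argv[1],w['frame'],1.5);W=world(w);Z=np.where(w['z_map']>0,W[...,2],-99)
hsv=cv2.cvtColor(w['frame'],cv2.COLOR_RGB2HSV)
R=np.hypot(W[...,0]-552,W[...,1]+229)
m=(R<140)&(Z>5)&(Z<10.5)
n,l,s,_=cv2.connectedComponentsWithStats(m.astype(np.uint8))
for i in range(1,n):
    if s[i,4]>300: p=W[l==i];print(s[i],cv2.minAreaRect(p[:,:2].astype(np.float32)),np.median(p[:,2]).round(1))
P=W[170:384,150:360]; 
rel((570.7,-311.5,60,102.6))
E
python3 box.py b1.png
```

```text
time: 6.6
tool_pos: [589.8, -303.2, 59.1]
tcp_rot: [3.141, -0.002, 1.792]
contact_force: [0.1, 0.9, -0.0]
grip_width: 28.9
grasp_force: 59.7
[ 167    0  101   86 8321] ((545.389892578125, -203.28030395507812), (64.4341812133789, 52.19217300415039), 12.557160377502441) 8.7
[ 172   92   95   76 6873] ((557.602783203125, -258.54669189453125), (64.43476867675781, 52.23990249633789), 12.576719284057617) 8.7
[ 177  174   88   66 4617] ((569.6450805664062, -313.8061218261719), (64.40796661376953, 51.1722297668457), 12.616179466247559) 8.8
t 6.65 p [ 590.2 -302.2   59.3] yaw 102.8 w 28.5
(570.7, -311.5, 60, 102.6) [ -4.8 -21.1  -0.7] [ 0.  -0.1  0.2]
```

View pics/b1.png

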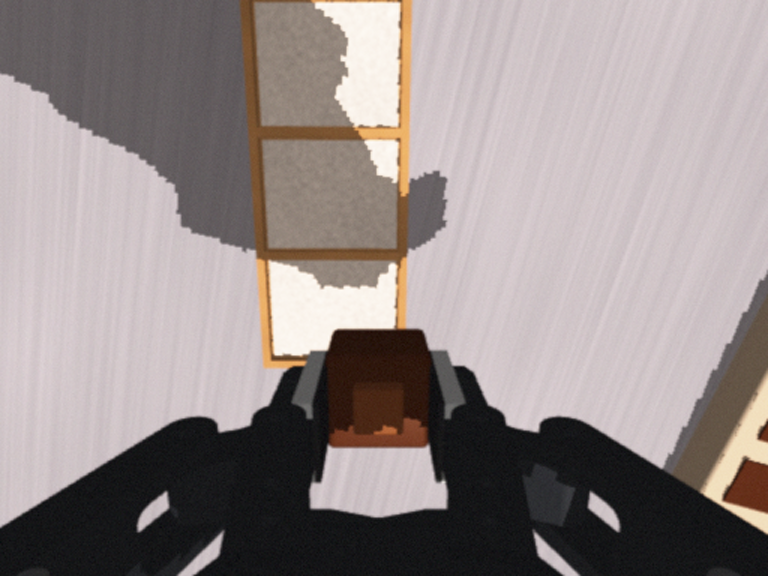

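The square is held straight between the fingers at (378,390). The tab pocket, at about (335,310), is at (569.7,-313.8); the other pockets fit too. I'll lower it in.

```bash
python3 -m pendant '[[[-1,-7,-22.5,30,0,0,0],[-1,-7,-22.5,50,0,0,0],[-1,-7,-22.5,70,0,0,0],[-1,-7,-22.5,77,0,0,0],[-1,-7,-22.5,80,0,0,0],[-1,-7,-22.5,82,0,0,0],[-1,-7,-22.5,82,0,0,0]]]';python3 -c "
from h import *
rel((569.7,-313.8,-25,102.6));print(get_obs()['contact_force'])"
```

```text
time: 7.35
tool_pos: [570.1, -316.7, -21.9]
tcp_rot: [3.14, 0.001, 1.791]
contact_force: [-0.8, 0.3, -0.2]
grip_width: 28.5
grasp_force: 59.7
t 7.35 p [ 570.1 -316.7  -21.9] yaw 102.6 w 28.5
(569.7, -313.8, -25, 102.6) [2.9 0.2 3.1] [0.1 0.  0. ]
[-0.80945356  0.33831901 -0.1990729 ]
```

```bash
python3 -m pendant '[[[-1,2,0,1,0,0,0],[-1,2,0,1.5,0,0,0],[-1,2,0,2,0,0,0],[-1,2,0,2,0,0,0]]]';python3 -c "
from h import *
rel((569.7,-313.8,-25,102.6));print(get_obs()['contact_force'])"
```

```text
time: 7.75
tool_pos: [568.9, -315.3, -24.6]
tcp_rot: [3.141, 0.0, 1.79]
contact_force: [0.2, 0.8, 0.2]
grip_width: 28.4
grasp_force: 59.7
t 7.75 p [ 568.9 -315.3  -24.6] yaw 102.6 w 28.4
(569.7, -313.8, -25, 102.6) [1.3 1.2 0.4] [ 0.  0. -0.]
[0.16788179 0.77026446 0.18168489]
```

```bash
python3 -m pendant '[[[-1,1,0,0.5,0,0,0],[-1,1,0,1,0,0,0],[-1,1,0,1,0,0,0]]]';python3 - <<'E'
from h import *
o=get_obs();print(o['tool_pos'],o['contact_force'])
w=wristworld();W=world(w);T=w['T_tool_cam']
save('b2.png',w['frame'][180:330,140:370],3)
np.savez('b2.npz',W=W)
for u in (206,209,252,290,296):
    print(u,[(v,W[v,u,2].round(1)) for v in range(212,250,3)])
E
```

```text
time: 8.05
tool_pos: [568.9, -315.2, -24.8]
tcp_rot: [3.141, 0.002, 1.789]
contact_force: [-1.7, -0.9, 6.2]
grip_width: 28.9
grasp_force: 60.5
[ 568.87701349 -315.19943904  -24.76251635] [-1.71487228 -0.86198976  6.18320344]
206 [(212, np.float64(9.0)), (215, np.float64(8.5)), (218, np.float64(8.5)), (221, np.float64(9.4)), (224, np.float64(8.3)), (227, np.float64(9.2)), (230, np.float64(7.9)), (233, np.float64(8.2)), (236, np.float64(22.5)), (239, np.float64(26.7)), (242, np.float64(28.9)), (245, np.float64(31.7)), (248, np.float64(35.4))]
209 [(212, np.float64(8.8)), (215, np.float64(8.6)), (218, np.float64(8.3)), (221, np.float64(9.7)), (224, np.float64(7.5)), (227, np.float64(8.8)), (230, np.float64(9.8)), (233, np.float64(9.1)), (236, np.float64(22.6)), (239, np.float64(25.4)), (242, np.float64(30.0)), (245, np.float64(32.4)), (248, np.float64(35.8))]
252 [(212, np.float64(8.4)), (215, np.float64(9.5)), (218, np.float64(7.8)), (221, np.float64(13.4)), (224, np.float64(17.2)), (227, np.float64(21.0)), (230, np.float64(24.4)), (233, np.float64(26.6)), (236, np.float64(31.9)), (239, np.float64(33.2)), (242, np.float64(32.6)), (245, np.float64(32.2)), (248, np.float64(32.5))]
290 [(212, np.float64(8.7)), (215, np.float64(8.1)), (218, np.float64(8.5)), (221, np.float64(9.0)), (224, np.float64(9.0)), (227, np.float64(8.5)), (230, np.float64(8.9)), (233, np.float64(8.6)), (236, np.float64(22.1)), (239, np.float64(25.4)), (242, np.float64(28.2)), (245, np.float64(31.4)), (248, np.float64(33.8))]
296 [(212, np.float64(9.5)), (215, np.float64(9.5)), (218, np.float64(9.4)), (221, np.float64(8.7)), (224, np.float64(8.6)), (227, np.float64(8.2)), (230, np.float64(9.8)), (233, np.float64(7.7)), (236, np.float64(23.0)), (239, np.float64(26.0)), (242, np.float64(29.2)), (245, np.float64(33.1)), (248, np.float64(35.4))]
```

View pics/b2.png

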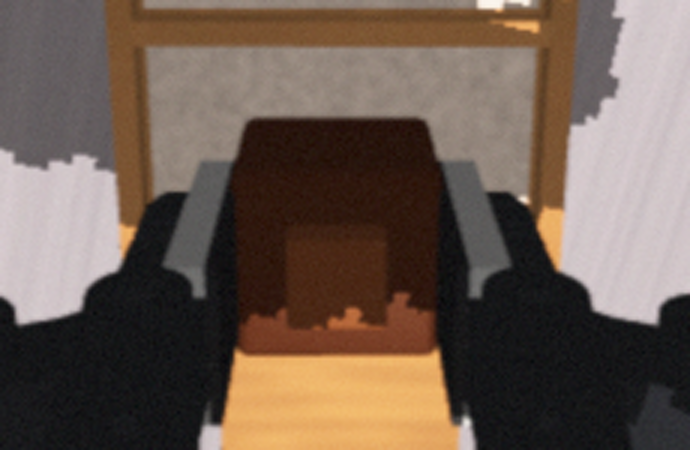

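Contact shows 6 N upward on the tool: the square sits flat on the tab pocket floor with the rims clear of the fingers, and the tips are at z≈21. I'll release and go back for the log.

```bash
python3 -m pendant '[[[0,0,0,0,0,0,0],[0,0,0,0,0,0,0],[0,0,0,0,0,0,0],[0.3,0,0,-45,0,0,0],[1,0,0,-85,0,0,0],[1,0,0,-85,0,0,0]]]'; python3 -c "
from h import *
rel((569.4,186.1,50,128.7))"
```

```text
time: 8.7
tool_pos: [573.1, -315.3, 65.2]
tcp_rot: [3.133, 0.007, 1.79]
contact_force: [1.0, -0.0, 0.3]
grip_width: 81.7
grasp_force: 0.0
t 8.7 p [ 573.1 -315.3   65.2] yaw 102.6 w 81.7
(569.4, 186.1, 50, 128.7) [490.3 105.5  13. ] [  0.4   0.5 -26.1]
```

```bash
python3 -m pendant '[[[1,490,106,10,0,0,-26],[1,490,106,10,0,0,-26],[1,490,106,10,0,0,-26],[1,490,106,10,0,0,-26],[1,490,106,10,0,0,-26],[1,490,106,10,0,0,-26],[1,490,106,10,0,0,-26],[1,490,106,10,0,0,-26]]]'; python3 -c "
from h import *
rel((569.4,186.1,40,128.7),(569.4,186.1,-17,128.7))"
```

```text
time: 9.5
tool_pos: [565.5, 87.5, 50.7]
tcp_rot: [-3.141, -0.0, 2.244]
contact_force: [1.4, -0.3, -0.2]
grip_width: 85.3
grasp_force: 0.0
t 9.5 p [565.5  87.5  50.7] yaw 128.6 w 85.3
(569.4, 186.1, 40, 128.7) [74.6 64.5 10.7] [-0.  -0.  -0.1]
(569.4, 186.1, -17, 128.7) [74.6 64.6 67.7] [-0.  -0.  -0.1]
```

```bash
python3 -m pendant '[[[1,74.5,64.5,10,0,0,0],[1,74.5,64.5,10,0,0,0],[1,74.5,64.5,10,0,0,0],[1,74.5,64.5,10,0,0,0]]]'; python3 look.py l1.png 34 60
```

```text
time: 9.9
tool_pos: [569.1, 185.8, 40.5]
tcp_rot: [-3.141, -0.001, 2.248]
contact_force: [0.1, -0.4, 0.4]
grip_width: 85.4
grasp_force: 0.0
seat z 20.308634925638486
[ 170    0   65   57 3084] ((483.8763427734375, 252.9429168701172), (33.182655334472656, 25.39264488220215), 41.087223052978516) ((481.325927734375, 255.874755859375), 16.79477882385254) 52.2
[ 200   88   62   71 3188] ((525.202880859375, 224.7671661376953), (36.12107849121094, 32.096824645996094), 10.898880958557129) ((525.07568359375, 224.69435119628906), 18.318326950073242) 50.3
[ 230  191   42   62 2212] ((569.5230712890625, 186.01205444335938), (23.973661422729492, 36.394256591796875), 38.80824661254883) ((569.4956665039062, 186.02658081054688), 18.226669311523438) 47.8
t 9.95 p [569.7 183.6  40.5] yaw 128.6 w 85.7
(550, 207, 60, 143.6) [ 30.6  -0.8 -19.5] [ -0.1  -0.  -15. ]
```

Log at (569.5,186.0) is directly below, so I go down and grip.

```bash
python3 -m pendant '[[[1,0,0,30,0,0,0],[1,0,0,50,0,0,0],[1,0,0,57,0,0,0],[-1,0,0,57,0,0,0],[-1,0,0,57,0,0,0],[-1,0,0,57,0,0,0],[-1,0,0,57,0,0,0],[-1,0,0,57,0,0,0]]]'; python3 -c "
from h import *
rel((557.6,-258.5,60,102.6))"
```

```text
time: 10.75
tool_pos: [571.0, 184.6, -14.6]
tcp_rot: [3.139, 0.001, 2.244]
contact_force: [-0.7, -0.4, -1.0]
grip_width: 23.1
grasp_force: 59.5
t 10.75 p [571.  184.6 -14.6] yaw 128.6 w 23.1
(557.6, -258.5, 60, 102.6) [-338.1 -286.5  -74.9] [ 0.1  0.  26. ]
```

```bash
python3 -m pendant '[[[-1,0,0,-75,0,0,0],[-1,0,0,-75,0,0,0],[-1,-338,-286.5,-75,0,0,26],[-1,-338,-286.5,-75,0,0,26],[-1,-338,-286.5,-75,0,0,26],[-1,-338,-286.5,-75,0,0,26],[-1,-338,-286.5,-75,0,0,26],[-1,-338,-286.5,-75,0,0,26]]]';python3 -c "
from h import *
rel((557.6,-258.5,10,102.6))"
```

```text
time: 11.55
tool_pos: [560.9, -117.6, 59.8]
tcp_rot: [3.141, 0.001, 1.791]
contact_force: [1.3, -0.2, -0.1]
grip_width: 22.8
grasp_force: 59.5
t 11.55 p [ 560.9 -117.6   59.8] yaw 102.6 w 22.8
(557.6, -258.5, 10, 102.6) [-136.7  -34.    49.8] [ 0.  0. -0.]
```

```bash
python3 -m pendant '[[[-1,-137,-34,0,0,0,0],[-1,-137,-34,0,0,0,0],[-1,-137,-34,0,0,0,0],[-1,-137,-34,30,0,0,0],[-1,-137,-34,50,0,0,0],[-1,-137,-34,50,0,0,0]]]';python3 -c "
from h import *
rel((557.6,-258.5,-26,102.6))"
```

```text
time: 12.15
tool_pos: [555.2, -256.4, 6.7]
tcp_rot: [-3.137, -0.003, 1.79]
contact_force: [-0.1, 0.3, -0.1]
grip_width: 22.6
grasp_force: 59.5
t 12.15 p [ 555.2 -256.4    6.7] yaw 102.5 w 22.6
(557.6, -258.5, -26, 102.6) [-2.7  2.  32.7] [-0.3 -0.2 -0.1]
```

```bash
python3 -m pendant '[[[-1,-1,1,15,0,0,0],[-1,-1,1,25,0,0,0],[-1,-1,1,30,0,0,0],[-1,-1,1,32,0,0,0],[-1,-1,1,33,0,0,0],[-1,-1,1,34,0,0,0],[-1,-1,1,34,0,0,0]]]';python3 -c "
from h import *
rel((557.6,-258.5,-26,102.6));print(get_obs()['contact_force'])"
```

```text
time: 12.85
tool_pos: [559.2, -257.7, -24.4]
tcp_rot: [3.141, 0.001, 1.79]
contact_force: [-0.2, 0.2, -0.1]
grip_width: 22.9
grasp_force: 59.5
t 12.85 p [ 559.2 -257.7  -24.4] yaw 102.6 w 22.9
(557.6, -258.5, -26, 102.6) [-0.4 -1.7  1.6] [ 0.  0. -0.]
[-0.22645105  0.24768821 -0.10523455]
```

```bash
python3 -m pendant '[[[-1,0,-1,1,0,0,0],[-1,0,-1,2,0,0,0],[-1,0,-1,2,0,0,0]]]'; python3 -m pendant '[[[-1,0,0,0.7,0,0,0],[-1,0,0,0.7,0,0,0]]]'
```

```text
time: 13.15
tool_pos: [558.0, -257.9, -26.6]
tcp_rot: [3.141, 0.0, 1.79]
contact_force: [0.1, 0.2, 0.6]
grip_width: 22.6
grasp_force: 59.7
time: 13.35
tool_pos: [558.0, -257.9, -26.6]
tcp_rot: [-3.141, 0.001, 1.79]
contact_force: [-2.1, 0.1, 5.5]
grip_width: 22.9
grasp_force: 60.4
```

The log is down, with 5.5 N of contact. I release it and go for the hexagon.

```bash
python3 -c "
from h import *
rel((525.2,224.7,50,130.7))"; python3 -m pendant '[[[0,0,0,0,0,0,0],[0,0,0,0,0,0,0],[0,0,0,0,0,0,0],[0.3,0,0,-45,0,0,0],[1,0,0,-85,0,0,0],[1,0,0,-85,0,0,0]]]'
```

```text
t 13.35 p [ 558.  -257.9  -26.6] yaw 102.6 w 22.9
(525.2, 224.7, 50, 130.7) [478.2  72.9 -76.9] [ -0.    0.  -28.1]
time: 13.95
tool_pos: [562.3, -258.8, 63.2]
tcp_rot: [3.133, 0.006, 1.79]
contact_force: [1.1, 1.2, 0.7]
grip_width: 81.7
grasp_force: 0.0
```

```bash
python3 -m pendant '[[[1,478,73,8,0,0,-28],[1,478,73,8,0,0,-28],[1,478,73,8,0,0,-28],[1,478,73,8,0,0,-28],[1,478,73,8,0,0,-28],[1,478,73,8,0,0,-28],[1,478,73,8,0,0,-28],[1,478,73,8,0,0,-28]]]'; python3 -c "
from h import *
rel((525.2,224.7,40,130.7))"
```

```text
time: 14.75
tool_pos: [530.3, 142.9, 50.5]
tcp_rot: [-3.141, -0.0, 2.279]
contact_force: [0.3, -0.7, -0.2]
grip_width: 85.4
grasp_force: 0.0
t 14.75 p [530.3 142.9  50.5] yaw 130.5 w 85.4
(525.2, 224.7, 40, 130.7) [65.5 49.3 10.4] [-0.  -0.  -0.2]
```

```bash
python3 -m pendant '[[[1,65.5,49,10,0,0,0],[1,65.5,49,10,0,0,0],[1,65.5,49,10,0,0,0],[1,65.5,49,10,0,0,0]]]'; python3 look.py x1.png 34 60
```

```text
time: 15.15
tool_pos: [524.8, 223.3, 40.2]
tcp_rot: [-3.14, -0.0, 2.281]
contact_force: [0.7, -0.3, 0.4]
grip_width: 85.4
grasp_force: 0.0
seat z 20.24657574047395
[ 199  101   60   60 2810] ((480.96160888671875, 255.93682861328125), (33.16683578491211, 32.7431755065918), 40.50037384033203) ((481.01611328125, 255.97219848632812), 16.976964950561523) 51.3
[ 224  189   56   65 2765] ((524.9464111328125, 224.9257049560547), (31.985790252685547, 36.55481719970703), 40.55289077758789) ((525.123291015625, 224.86785888671875), 18.479642868041992) 49.7
t 15.2 p [525.4 221.8  40.3] yaw 130.5 w 85.3
(550, 207, 60, 143.6) [-27.3   9.1 -19.7] [ -0.1   0.  -13.1]
```

```bash
python3 -m pendant '[[[1,1.5,1,30,0,0,0],[1,1.5,1,50,0,0,0],[1,1.5,1,57,0,0,0],[-1,1.5,1,57,0,0,0],[-1,1.5,1,57,0,0,0],[-1,1.5,1,57,0,0,0],[-1,1.5,1,57,0,0,0],[-1,1.5,1,57,0,0,0]]]'; python3 -c "
from h import *
rel((545.4,-203.3,60,102.6))"
```

```text
time: 16.0
tool_pos: [526.3, 225.2, -14.8]
tcp_rot: [3.139, 0.001, 2.279]
contact_force: [0.9, -0.2, 5.1]
grip_width: 31.0
grasp_force: 60.9
t 16.0 p [526.3 225.2 -14.8] yaw 130.6 w 31.0
(545.4, -203.3, 60, 102.6) [-338.  -264.   -75.1] [ 0.1  0.  28. ]
```

```bash
python3 -m pendant '[[[-1,0,0,-75,0,0,0],[-1,0,0,-75,0,0,0],[-1,-338,-264,-75,0,0,28],[-1,-338,-264,-75,0,0,28],[-1,-338,-264,-75,0,0,28],[-1,-338,-264,-75,0,0,28],[-1,-338,-264,-75,0,0,28],[-1,-338,-264,-75,0,0,28]]]';python3 -c "
from h import *
rel((545.4,-203.3,10,102.6))"
```

```text
time: 16.8
tool_pos: [538.6, -77.0, 59.4]
tcp_rot: [3.141, 0.001, 1.79]
contact_force: [1.6, -0.2, -0.2]
grip_width: 31.3
grasp_force: 60.2
t 16.8 p [538.6 -77.   59.4] yaw 102.6 w 31.3
(545.4, -203.3, 10, 102.6) [-124.7  -20.9   49.5] [ 0.  0. -0.]
```

```bash
python3 -m pendant '[[[-1,-124.5,-21,0,0,0,0],[-1,-124.5,-21,0,0,0,0],[-1,-124.5,-21,0,0,0,0],[-1,-124.5,-21,35,0,0,0],[-1,-124.5,-21,60,0,0,0],[-1,-124.5,-21,75,0,0,0],[-1,-124.5,-21,80,0,0,0],[-1,-124.5,-21,80,0,0,0]]]';python3 -c "
from h import *
rel((545.4,-203.3,-26,102.6))"
```

```text
time: 17.6
tool_pos: [545.4, -200.7, -21.1]
tcp_rot: [-3.141, -0.0, 1.791]
contact_force: [0.7, -0.3, -0.1]
grip_width: 31.0
grasp_force: 60.3
t 17.6 p [ 545.4 -200.7  -21.1] yaw 102.6 w 31.0
(545.4, -203.3, -26, 102.6) [-2.6 -0.6  4.9] [-0. -0.  0.]
```

```bash
python3 -m pendant '[[[-1,-2,0,2,0,0,0],[-1,-2,0,3,0,0,0],[-1,-2,0,4,0,0,0],[-1,-2,0,4.5,0,0,0],[-1,-2,0,4.5,0,0,0]]]'; python3 -m pendant '[[[-1,0,0,0.7,0,0,0],[-1,0,0,0.7,0,0,0]]]'
```

```text
time: 18.1
tool_pos: [545.8, -203.1, -25.3]
tcp_rot: [3.141, 0.0, 1.79]
contact_force: [-0.1, -0.8, -0.5]
grip_width: 30.7
grasp_force: 60.3
time: 18.3
tool_pos: [545.7, -203.1, -26.3]
tcp_rot: [-3.142, 0.0, 1.79]
contact_force: [-0.3, -0.3, -0.9]
grip_width: 30.7
grasp_force: 60.3
```

```bash
python3 -m pendant '[[[-1,0,0,0.6,0,0,0],[-1,0,0,0.6,0,0,0]]]'; python3 -m pendant '[[[-1,0,0,0.6,0,0,0],[-1,0,0,0.6,0,0,0]]]'
```

```text
time: 18.5
tool_pos: [545.8, -203.1, -26.8]
tcp_rot: [3.141, 0.0, 1.79]
contact_force: [0.2, 0.4, 0.5]
grip_width: 31.0
grasp_force: 60.4
time: 18.7
tool_pos: [545.8, -203.1, -26.8]
tcp_rot: [-3.141, 0.0, 1.79]
contact_force: [-2.5, -0.3, 5.0]
grip_width: 30.6
grasp_force: 61.0
```

The hexagon is down. I release it and go for the dome.

```bash
python3 -c "
from h import *
rel((481.2,256,50,143.6))"; python3 -m pendant '[[[0,0,0,0,0,0,0],[0,0,0,0,0,0,0],[0,0,0,0,0,0,0],[0.3,0,0,-45,0,0,0],[1,0,0,-85,0,0,0],[1,0,0,-85,0,0,0]]]'
```

```text
t 18.7 p [ 545.8 -203.1  -26.8] yaw 102.6 w 30.6
(481.2, 256, 50, 143.6) [462.1  36.8 -77. ] [ -0.   0. -41.]
time: 19.3
tool_pos: [550.1, -203.8, 62.8]
tcp_rot: [3.132, 0.005, 1.79]
contact_force: [0.1, 0.0, -0.2]
grip_width: 81.7
grasp_force: 0.0
```

```bash
python3 -m pendant '[[[1,462,37,8,0,0,-41],[1,462,37,8,0,0,-41],[1,462,37,8,0,0,-41],[1,462,37,8,0,0,-41],[1,462,37,8,0,0,-41],[1,462,37,8,0,0,-41],[1,462,37,8,0,0,-41],[1,462,37,8,0,0,-41]]]'; python3 -c "
from h import *
rel((481,256,40,143.6))"
```

```text
time: 20.1
tool_pos: [489.5, 194.5, 50.1]
tcp_rot: [-3.141, -0.0, 2.505]
contact_force: [0.9, -0.4, 0.6]
grip_width: 85.0
grasp_force: 0.0
t 20.1 p [489.5 194.5  50.1] yaw 143.5 w 85.0
(481, 256, 40, 143.6) [43.4 44.4 10.1] [-0.  -0.  -0.1]
```

```bash
python3 -m pendant '[[[1,43.5,44.5,10,0,0,0],[1,43.5,44.5,10,0,0,0],[1,43.5,44.5,10,0,0,0],[1,43.5,44.5,10,0,0,0],[1,43.5,44.5,10,0,0,0]]]'; python3 look.py d1.png 30 60;  python3 -c "
from h import *
rel((481,256,-18,143.6))"
```

```text
time: 20.6
tool_pos: [482.4, 251.9, 40.3]
tcp_rot: [-3.14, 0.001, 2.502]
contact_force: [-0.3, -0.5, 0.8]
grip_width: 85.3
grasp_force: 0.0
seat z 20.26280771216596
[ 227  185   55   57 2444] ((479.9585266113281, 256.75970458984375), (32.74884033203125, 31.424657821655273), 53.76716232299805) ((480.9236755371094, 255.96939086914062), 16.962451934814453) 51.5
t 20.65 p [482.4 252.1  40.4] yaw 143.4 w 85.6
(550, 207, 60, 143.6) [-81.1   4.1 -19.5] [-0.1  0.1 -0.2]
t 20.65 p [482.4 252.1  40.4] yaw 143.4 w 85.6
(481, 256, -18, 143.6) [ 3.6  2.4 58.4] [-0.1  0.1 -0.2]
```

View pics/d1.png

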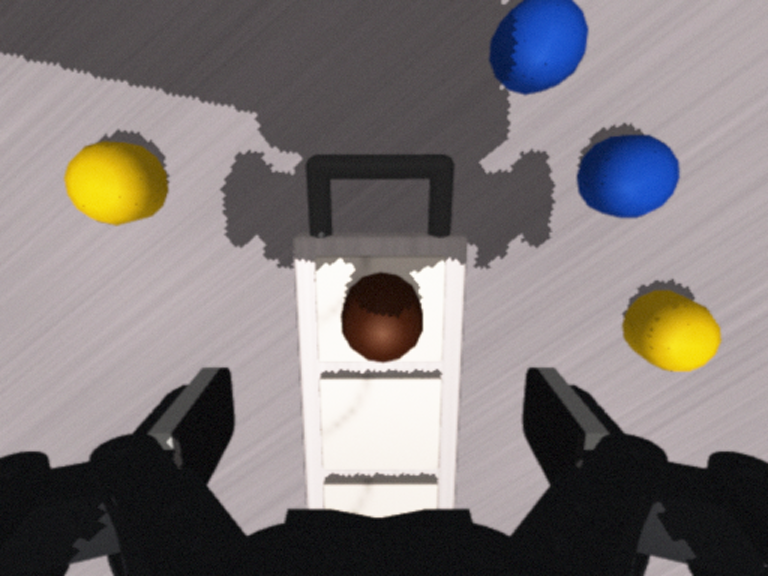

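The brown dome (382,318) on the seat nearest the handle is the target. The yellow ones at (117,183) and (672,330) are outside the finger span.

```bash
python3 -m pendant '[[[1,3.5,2,30,0,0,0],[1,3.5,2,50,0,0,0],[1,3.5,2,59,0,0,0],[1,3.5,2,59,0,0,0],[-1,3.5,2,59,0,0,0],[-1,3.5,2,59,0,0,0],[-1,3.5,2,59,0,0,0],[-1,3.5,2,59,0,0,0]]]'; python3 -c "
from h import *
rel((533.2,-148,60,102.6))"
```

```text
time: 21.45
tool_pos: [480.6, 258.5, -17.3]
tcp_rot: [3.141, 0.001, 2.505]
contact_force: [-1.0, -1.0, 5.5]
grip_width: 31.7
grasp_force: 58.9
t 21.45 p [480.6 258.5 -17.3] yaw 143.6 w 31.7
(533.2, -148, 60, 102.6) [-283.9 -295.7  -77.2] [ 0.1  0.  41. ]
```

```bash
python3 -m pendant '[[[-1,0,0,-30,0,0,0],[-1,0,0,-75,0,0,0],[-1,0,0,-75,0,0,0]]]'; python3 - <<'E'
from h import *
w=wristworld();save('d2.png',w['frame'][160:330,140:370],3)
rel((533.2,-148,60,102.6))
E
```

```text
time: 21.75
tool_pos: [483.3, 261.4, 62.0]
tcp_rot: [3.132, 0.004, 2.506]
contact_force: [0.9, 1.0, -0.9]
grip_width: 31.7
grasp_force: 59.5
t 21.8 p [482.  259.8  59.7] yaw 143.6 w 31.5
(533.2, -148, 60, 102.6) [-283.4 -297.7   -1.2] [ 0.4  0.1 41. ]
```

View pics/d2.png

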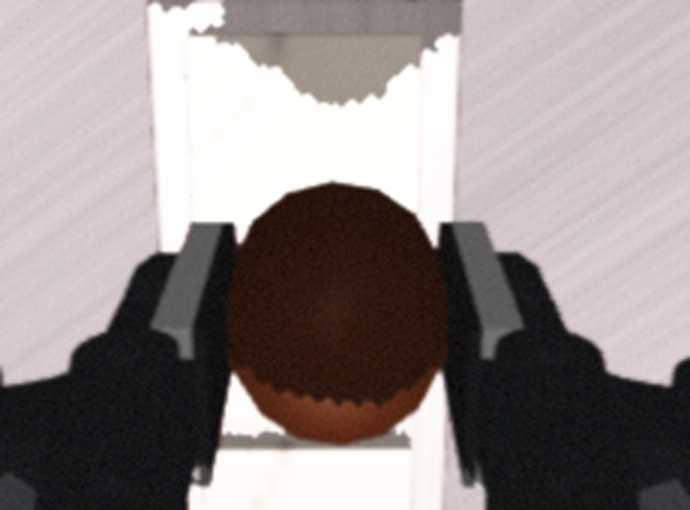

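The dome is held centred between the pads at (335,310). I carry it to the far pocket.

```bash
python3 -m pendant '[[[-1,-283,-298,0,0,0,41],[-1,-283,-298,0,0,0,41],[-1,-283,-298,0,0,0,41],[-1,-283,-298,0,0,0,41],[-1,-283,-298,0,0,0,41],[-1,-283,-298,0,0,0,41],[-1,-283,-298,0,0,0,41],[-1,-283,-298,0,0,0,41]]]';python3 -c "
from h import *
rel((533.2,-148,-20,102.6))"
```

```text
time: 22.6
tool_pos: [528.5, -140.7, 55.9]
tcp_rot: [-3.14, -0.0, 1.79]
contact_force: [0.9, 0.4, -0.7]
grip_width: 31.6
grasp_force: 59.5
t 22.6 p [ 528.5 -140.7   55.9] yaw 102.6 w 31.6
(533.2, -148, -20, 102.6) [-8.2  3.1 75.9] [-0.1 -0.  -0. ]
```

```bash
python3 -m pendant '[[[-1,-6,2,20,0,0,0],[-1,-6,2,45,0,0,0],[-1,-6,2,65,0,0,0],[-1,-6,2,75,0,0,0],[-1,-6,2,76,0,0,0],[-1,-6,2,76,0,0,0]]]';python3 -c "
from h import *
rel((533.2,-148,-28,102.6))"
```

```text
time: 23.2
tool_pos: [532.8, -143.8, -19.3]
tcp_rot: [3.142, 0.0, 1.791]
contact_force: [-0.5, -0.1, 0.2]
grip_width: 31.7
grasp_force: 59.5
t 23.2 p [ 532.8 -143.8  -19.3] yaw 102.6 w 31.7
(533.2, -148, -28, 102.6) [-4.2 -0.5  8.7] [ 0.  0. -0.]
```

```bash
python3 -m pendant '[[[-1,-3.5,0,3,0,0,0],[-1,-3.5,0,5,0,0,0],[-1,-3.5,0,6,0,0,0],[-1,-3.5,0,7,0,0,0],[-1,-3.5,0,7.5,0,0,0],[-1,-3.5,0,7.5,0,0,0]]]'; python3 -m pendant '[[[-1,0,0,0.7,0,0,0],[-1,0,0,0.7,0,0,0]]]'; python3 -m pendant '[[[-1,0,0,0.6,0,0,0],[-1,0,0,0.6,0,0,0]]]'
```

```text
time: 23.8
tool_pos: [533.3, -147.5, -26.8]
tcp_rot: [3.142, 0.0, 1.79]
contact_force: [0.3, 0.4, -0.5]
grip_width: 31.7
grasp_force: 59.5
time: 24.0
tool_pos: [533.4, -147.5, -27.6]
tcp_rot: [-3.142, 0.0, 1.79]
contact_force: [-0.1, 0.2, 0.3]
grip_width: 31.2
grasp_force: 59.5
time: 24.2
tool_pos: [533.3, -147.5, -28.2]
tcp_rot: [-3.142, 0.0, 1.79]
contact_force: [0.2, -0.3, -0.4]
grip_width: 31.3
grasp_force: 59.5
```

```bash
python3 -m pendant '[[[-1,0,0,0.6,0,0,0],[-1,0,0,0.6,0,0,0]]]'; python3 -m pendant '[[[-1,0,0,0.6,0,0,0],[-1,0,0,0.6,0,0,0]]]'
```

```text
time: 24.4
tool_pos: [533.3, -147.5, -28.8]
tcp_rot: [-3.142, -0.0, 1.79]
contact_force: [0.7, -0.1, -1.5]
grip_width: 31.6
grasp_force: 59.5
time: 24.6
tool_pos: [533.4, -147.5, -29.2]
tcp_rot: [3.142, 0.0, 1.79]
contact_force: [0.0, 0.5, 1.7]
grip_width: 31.7
grasp_force: 59.8
```

```bash
python3 -m pendant '[[[-1,0,0,0.4,0,0,0],[-1,0,0,0.4,0,0,0]]]'
```

```text
time: 24.8
tool_pos: [533.4, -147.6, -29.2]
tcp_rot: [-3.142, 0.0, 1.79]
contact_force: [-2.9, 0.6, 5.3]
grip_width: 31.2
grasp_force: 60.1
```

The dome is down. I release it, retreat and check.

```bash
python3 -m pendant '[[[0,0,0,0,0,0,0],[0,0,0,0,0,0,0],[0,0,0,0,0,0,0],[0.3,0,0,-45,0,0,0],[0.5,120,0,-120,0,0,0],[0.5,120,0,-120,0,0,0],[0.5,120,0,-120,0,0,0],[0.5,120,0,-120,0,0,0]]]'; python3 -m pendant '[[[0.5,100,0,0,0,0,0],[0.5,100,0,0,0,0,0],[0.5,100,0,0,0,0,0],[0.5,100,0,0,0,0,0]]]'; python3 - <<'E'
from h import *
c=capture('top');s=capture('scene')
W=world(c);Z=np.where(c['z_map']>0,W[...,2],0);R=np.hypot(W[...,0]-552,W[...,1]+229)
n,l,st,_=cv2.connectedComponentsWithStats(((R<130)&(Z>24)&(Z<50)).astype(np.uint8))
for i in range(1,n):
    if st[i,4]>30: p=W[l==i];print(p.mean(0).round(1),np.percentile(p[:,2],[20,50,95]).round(1))
a=cv2.resize(c['frame'][120:200,330:480],(750,400),interpolation=cv2.INTER_CUBIC)
b=cv2.resize(s['frame'][220:340,70:220],(250,200),interpolation=cv2.INTER_CUBIC)
o=np.zeros((600,750,3),np.uint8);o[:400]=a;o[400:,:250]=b
o[400:,280:550]=cv2.resize(c['frame'][100:240,90:279],(270,200))
save('end.png',o)
E
```

```text
time: 25.6
tool_pos: [508.6, -24.3, 93.5]
tcp_rot: [3.135, -0.0, 1.799]
contact_force: [1.4, 0.1, -0.6]
grip_width: 64.0
grasp_force: 0.0
time: 26.0
tool_pos: [485.2, 67.7, 89.9]
tcp_rot: [-3.141, 0.0, 1.793]
contact_force: [0.7, -0.7, -0.2]
grip_width: 64.0
grasp_force: 0.0
[ 570.5 -310.5   32.9] [31.  32.7 38.2]
[ 559.4 -252.1   32.3] [31.2 32.5 35.4]
[ 547.8 -199.2   34.3] [33.5 34.5 37.2]
[ 535.  -144.7   33.7] [30.5 34.5 38.8]
```

View pics/end.png

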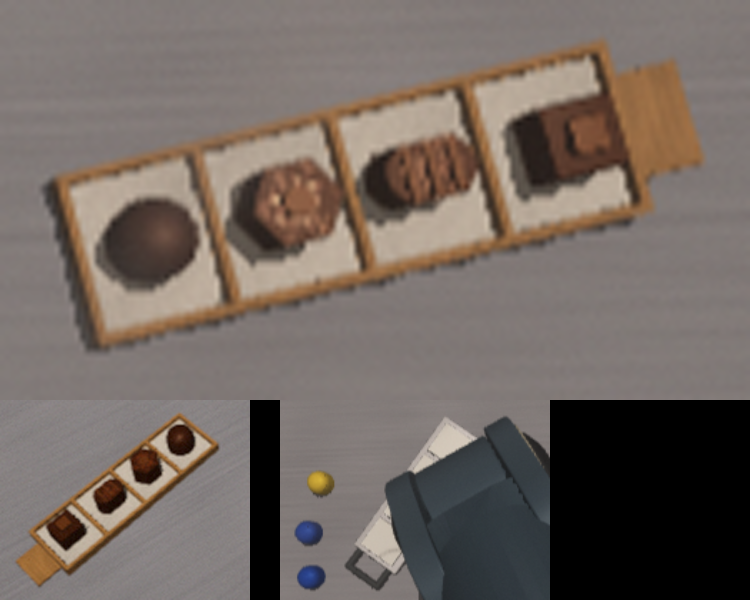

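From the far end to the tab, the box holds dome (150,240), hexagon (297,200), log (430,170) and square (570,140). Top heights match upright pralines on the floor, and the look-alikes I can see are unmoved. I'm handing in.

```bash
python3 -c "
from plant import *
print(sign_off())"
```

```text
the job is handed in; nothing more can be done
None
```

All four pralines are in the gift box in reversed order: dome farthest from the tab, then hexagon, log, and square beside the tab. Each sits upright on its pocket floor, and I handed the job in at about 26 s on the robot's clock.

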